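Tighten the cube clamp's recessed screw with a hex key

TASK

Take the hex key out of its stand, feel for the recessed hex socket of the clamp screw down in the slot of the cube clamp, and seat the key in it. Turn the screw clockwise (seen from above) until it is home against its stop, about a quarter turn at a time, letting go of the key and taking a fresh grip at least once on the way, without pressing hard or wrenching against the stop. Leave the key standing seated in the screw, and do not disturb the small bottles and the bung near by.

Things in the scene. Friction and masses are not known exactly. Their poses are not given: they have to be found in the camera images.
- key_grip (a point): centre of the grip of the loose upright hex key (0.16 kg): a black square grip 24 x 24 mm, 34 mm high, flat sides facing the point's x and y, on a steel hexagonal shaft that ends 83 mm below this point. z points up from shaft to grip
- key_tip (a point): centre of the end face of the key's shaft: hexagon 14 mm across flats, 16.2 mm across corners, 66 mm long from tip to grip, 2 mm chamfer at the tip. Axes as key_grip: the hexagon's corners point along +x and -x and every 60 degrees from there, flats face +y and -y
- key_stand: fixed grey plastic block 64 x 64 x 40 mm, origin at the centre of its underside, z up. The key stands loosely in the round hole (18.5 mm wide, 34 mm deep) in the middle of its top, turned up to 0.5 rad from the block
- cube_clamp: fixed clamp: grey base plate 76 x 137 x 12 mm carrying an aluminium block 56 x 76 mm, its top 40 mm above the worktop. Origin under the block's centre on the worktop, z up. A slot runs along y in the block's top. A beam 26 mm wide, top 66 mm above the worktop, reaches from y = -24 mm towards -y to a foot resting on a mortar cube, which the screw clamps
- slot_middle (a point): middle of the slot at the level of its flat floor, 12 mm below the block's top; axes as cube_clamp. Slot 18.6 mm wide (x), 40 mm long (y), upright walls. The screw sits flush in the floor on the slot's centre line, anywhere from y = -9 to +9 mm: where is not reported and must be felt for; it does not shift. Its hex socket: 15 mm across flats, 14 mm deep, no chamfer
- clamp_screw (a joint): turn of the clamp screw in rad, growing clockwise seen from above; starts between 0 and 0.3, solid stop at 2.75. Turns against about 0.08 N m of friction, stays where left; over about 0.2 N m at the stop is wrenching. At 0.15 the socket's corners point along the clamp's +x and -x (and every 60 degrees); the key has about 0.13 rad of play either way in the socket
- vial: bystander: small glass vial with a white screw cap, 25 mm wide, 53 mm high, origin at the centre of its underside
- dropper_bottle: bystander: amber dropper bottle, 32 mm wide, 96 mm high, origin at the centre of its underside
- bung: bystander: tapered red-brown rubber bung, 31 mm wide, 26 mm high, origin at the centre of its underside

How it is judged:
By the outcome, as a careful person would: the job done as asked, in the order asked, and still so for the second after the job is handed in, with the robot touching nothing.
It also fails if it takes over 61 s, if anything falls off the work surface, if the arm or the gripper's body presses on something with over 40 N, if the wrist force passes 120 N, or if a joint passes its speed limit or range.

ROBOT

A 6-joint arm with a two-finger parallel gripper is mounted at the origin on a cart in front of the work surface, level with it; the furniture and walls round the work are solid. World frame = base frame: x ahead of the robot, y to its left, z up, the work surface at z = 0. Lengths are in mm, angles in rad, forces in N, time in s.
With the tool pointing down it reaches from about 275 to 1000 mm from the base axis. Payload 8.4 kg.
Tool frame: the origin (TCP) lies on the mounting face of the last link; the fingertips stand 173 mm ahead of it and the grasp point (between the pads) lies 155 mm ahead of it (bot.tip_extent is the distance from the TCP to the fingertips, in mm); z points along the fingers, y is the line along which they close (so a half turn about z gives the same grasp; the last joint's range is limited). The gripper opens to 85 mm and grips with 20 to 120 N. Pads are 22 mm wide; open, the fingers measure 114 mm over their backs; the gripper's body (76 mm by 85 mm) begins 54 mm behind the grasp point. The pads swing forward as they close: fully open they stand 13 mm farther back than shut.
Start: joints at [-1.302, 0.353, 1.633, -0, 1.155, -0.002], TCP at [167.188, -602.227, 404.681] pointing down, gripper open.
Joint ranges: [-2.63, 2.63], [-0.92, 2.1], [0.06, 2.66], [-1.3, 4.44], [0, 2.69], [-3.02, 3.02]. Speed limits (rad/s): [2.22, 2.22, 2.79, 3.14, 3.14, 3.14].

INTERFACE

Orientations are given as a rotation vector (axis times angle).
In Python, from station import bot, effector, planner, monitor, cams gives the robot as it stands. Calls block until the motion is done:
- bot.reach(position, orientation): joint-space move of the TCP to a pose.
- bot.line_to(position, attitude=None, v=150, guard=None): straight line of the TCP; attitude=None keeps the orientation; v is the mean speed in mm/s. With guard (N) it stops when the force on the tool has changed by that much, and returns True; else False.
- bot.move_joints(angles): joint-space move.
- effector.let_go() and effector.grasp(newtons=None): open the fingers fully, or close them until they stop; newtons is the grip in N (None keeps the last).
- bot.wait(seconds).
- planner.solve_ik(position, orientation): joint angles nearest the present ones, or None.
- monitor.get_obs(): the state.
- cams.capture(name): name is "side" or "top" or "wrist"; returns a dict with "pixels" (384x512x3 uint8, red, green, blue), "mtx" (3x3 intrinsics, pixels), "rvec" (rotation vector, rad) and "tvec" (3), from world to camera coordinates, as OpenCV has them. Camera axes: x right, y down, z forward; pixel columns grow to the right and rows downward; lengths in mm; the calibration is good to about 2 mm. A picture is of the moment at which its call begins. There is no depth.
A pose or a line that the arm cannot do raises bot.PlanningError and nothing moves.
- bot.hand_in(): hands the job in; it is judged then, once.
The state is a dict: "time": time; "joints": joint angles; "qvel": joint speeds; "effort": joint torques, N m; "position": TCP position; "tcp_rot": TCP orientation; "ft_force": force on the tool from outside, world axes, zero at the start; "moment": the same for the moment, N m; "opening": finger opening in mm; "gripper_force": force on a finger pad.
Only numpy, scipy, OpenCV 4.12 (cv2) and the standard library are available. Lean on these libraries where they do the work, as an engineer would, in place of code of your own. Each camera call takes 0.05 s, during which the arm holds its last target. There are 200 camera calls.

## Working session

There is one attempt and no reset: what is moved stays moved. The work goes in short steps, each a Python script; the robot and the scene stay as the last script left them, time stands still between calls to the robot, and variables do not carry over. Pictures are saved under pics/ and viewed, at most 10 in all, crops included, and the job is handed in when it is done.

```bash
mkdir -p pics; ls
python3 - <<'E'
from station import bot, effector, planner, monitor, cams
import cv2
o=monitor.get_obs(); print(o)
for n in("side","top","wrist"):
    c=cams.capture(n); cv2.imwrite(f"pics/{n}0.png",c["pixels"][:,:,::-1]); print(n,c["mtx"].tolist(),c["rvec"],c["tvec"])
import numpy as np
a=cv2.imread("pics/side0.png");b=cv2.imread("pics/top0.png")
E
```

```text
pics
{'time': 0.0, 'joints': array([-1.30238383e+00,  3.53668313e-01,  1.63412043e+00,  1.35613707e-05,
        1.15516689e+00, -2.38574959e-03]), 'qvel': array([ 0.0020254 ,  0.00200751,  0.0005707 , -0.00040095, -0.00017955,
        0.00083021]), 'effort': array([ 1.07389205e-03, -6.05252910e+01, -3.42060721e+01, -1.54683603e-04,
        9.35397518e-03,  4.59419323e-05]), 'position': array([ 167.13975934, -602.00693228,  403.95477446]), 'tcp_rot': array([-3.11150028e+00, -4.23879254e-01,  2.64512896e-04]), 'ft_force': array([-0.23830368, -0.43291523,  0.45472799]), 'moment': array([ 0.04212424, -0.05471755, -0.01264053]), 'gripper_force': 0.0, 'opening': 85.2608445770599}
side [[388.46633105188454, 0.0, 254.07636729013174], [0.0, 388.46633105188454, 187.0435106499141], [0.0, 0.0, 1.0]] [ 0.3181092  -2.47995078  1.66294504] [518.00777622  98.1724983  860.38579567]
top [[462.25027345006373, 0.0, 254.2637184702056], [0.0, 462.25027345006373, 188.64344713966625], [0.0, 0.0, 1.0]] [ 2.18306019 -2.22581001  0.0925384 ] [  87.26655574  496.38430202 1082.73884254]
wrist [[312.8653085017203, 0.0, 260.33169882425085], [0.0, 312.8653085017203, 194.10991582555795], [0.0, 0.0, 1.0]] [-2.30028181  1.7497193   0.26745881] [-623.78685807  -37.91819504  380.24819985]
```

View pics/top0.png

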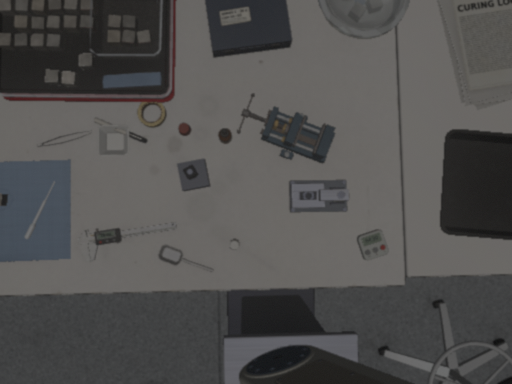

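View pics/side0.png

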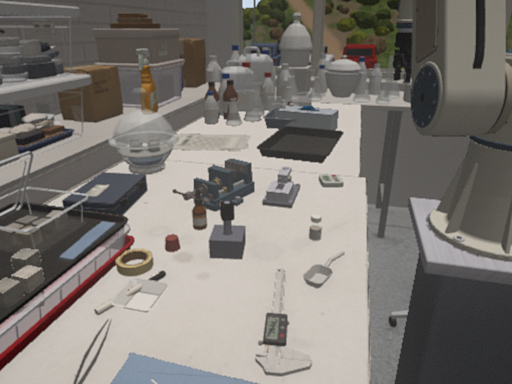

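The top view shows the stand at about (193,175) with the key grip at (190,172). The clamp is at (318,196) with its slot near (309,196) and the beam to the right. The vial is at (235,244), the dropper at (225,135) and the bung at (184,128). The side view shows the stand at (228,240), the grip at (227,210) and the clamp at (283,187). I'll crop in closer and compute positions.

```bash
cat > h.py <<'E'
import numpy as np, cv2
from scipy.spatial.transform import Rotation as R
from station import bot, effector, planner, monitor, cams
def ray(c,u,v,z):
    """pixel -> world point on plane z"""
    Rm=R.from_rotvec(c["rvec"]).as_matrix(); C=-Rm.T@np.array(c["tvec"])
    d=Rm.T@np.linalg.solve(c["mtx"],[u,v,1.]); return C+d*(z-C[2])/d[2]
def proj(c,p):
    return cv2.projectPoints(np.float64([p]),np.float64(c["rvec"]),np.float64(c["tvec"]),np.float64(c["mtx"]),None)[0].ravel()
def att(yaw):
    """tool down; tool y (closing line) at world angle yaw"""
    y=np.array([np.cos(yaw),np.sin(yaw),0]); z=np.array([0,0,-1.])
    return R.from_matrix(np.c_[np.cross(y,z),y,z]).as_rotvec()
E
python3 - <<'E'
from h import *
c=cams.capture("top"); im=c["pixels"][:,:,::-1]
a=cv2.resize(im[150:202,165:221],None,fx=7,fy=7,interpolation=cv2.INTER_CUBIC)
b=cv2.resize(im[170:222,285:341+14],None,fx=7,fy=7,interpolation=cv2.INTER_CUBIC)
m=np.hstack([a,b])[:, :]; m=cv2.convertScaleAbs(m,alpha=1.8)
m=cv2.resize(m,(800,int(m.shape[0]*800/m.shape[1]))); print(m.shape, a.shape,b.shape)
cv2.imwrite("pics/crop.png",m)
for n,u,v,z in [("stand",193,175,40),("grip",190,172,91),("clamp",318,196,30),("slot",309,196,28),("vial",235,244,53),("drop",225,135,96),("bung",184,128,26)]: print(n,ray(c,u,v,z).round(1))
E
```

```text
(330, 800, 3) (364, 392, 3) (364, 490, 3)
stand [530.6 219.2  40. ]
grip [532.8 220.3  91. ]
clamp [477.  -70.8  30. ]
slot [477.5 -50.   28. ]
vial [370.8 124.9  53. ]
drop [612.8 141.9  96. ]
bung [643.2 240.4  26. ]
```

View pics/crop.png

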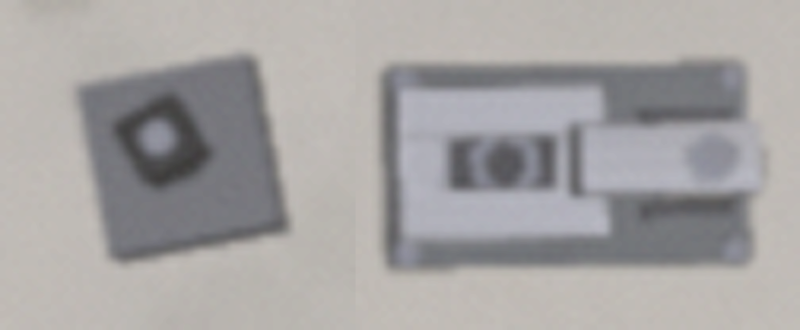

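```bash
cat >> h.py <<'E'
def save(c,name,k=1): cv2.imwrite(f"pics/{name}.png",cv2.convertScaleAbs(cv2.resize(c["pixels"][:,:,::-1],None,fx=k,fy=k),alpha=1.5))
E
python3 - <<'E'
from h import *
c=cams.capture("wrist"); o=monitor.get_obs()
Rm=R.from_rotvec(c["rvec"]).as_matrix(); C=-Rm.T@np.array(c["tvec"])
T=R.from_rotvec(o["tcp_rot"]).as_matrix()
off=T.T@(C-o["position"]); ax=T.T@Rm.T[:,2]; print("cam in tool",off.round(1),"axis",ax.round(3))
print("tool y ang",np.arctan2(T[1,1],T[0,1]))
import pickle
for n,p,yaw in (("clamp",[477,-52,35],None),("stand",[532,220,90],None)):
    A=att(np.pi/2+ (0 if n=="clamp" else .3)); best=None
    for k in (0,np.pi):
        A=att(np.pi/2+k); T=R.from_rotvec(A).as_matrix()
        zc=p[2]+260
        a=T@ax; cam=np.array(p)-a*(260/-a[2]); tcp=cam-T@off
        q=planner.solve_ik(tcp,A)
        print(n,k,tcp.round(0),None if q is None else q.round(2))
        if q is not None and abs(q[5])<2.9 and (best is None or abs(q[5])<abs(best[1][5])): best=((tcp,A),q)
    bot.reach(*best[0]); bot.wait(.2)
    c=cams.capture("wrist"); save(c,"w_"+n,1.5); c["obs"]=monitor.get_obs(); pickle.dump(c,open(n+".pkl","wb")); print(c["obs"]["time"],proj(c,p))
E
```

```text
cam in tool [76.3 -0.5 30.6] axis [-0.297 -0.     0.955]
tool y ang -1.2999592672279483
clamp 0 [472. -51. 326.] [-0.11  0.22  2.02 -0.    0.9  -1.68]
clamp 3.141592653589793 [482. -53. 326.] [-0.11  0.23  2.   -0.    0.9   1.46]
2.775 [259.7828857  194.00232992]
stand 0 [527. 221. 381.] [ 0.39  0.3   1.77 -0.    1.07 -1.18]
stand 3.141592653589793 [537. 219. 381.] [ 0.39  0.31  1.76 -0.    1.08  1.96]
5.275 [259.37188823 193.29603869]
```

View pics/w_clamp.png

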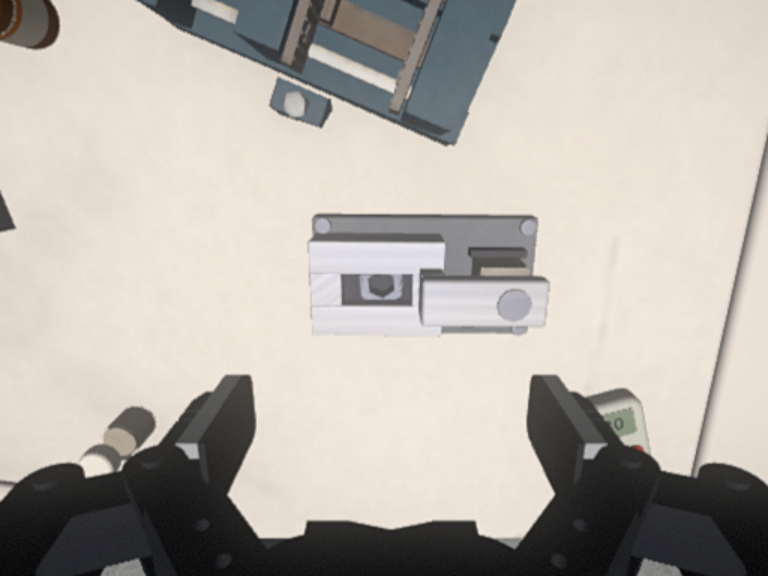

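View pics/w_stand.png

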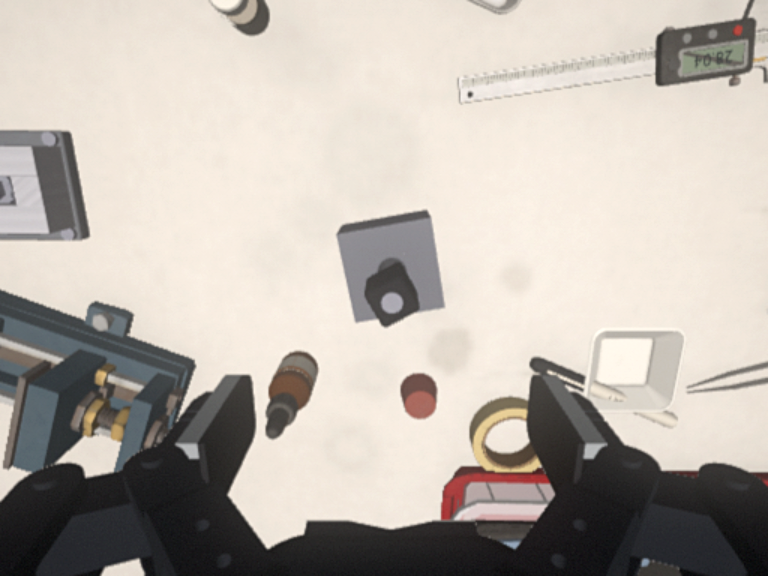

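The clamp view shows the socket at about (381,284) in scaled pixels, with the slot floor spanning 341–412. The stand view shows the grip top at about (391,298), turned relative to the block. I'll zoom in on both.

Run:
```python
from h import *
import pickle
c=pickle.load(open("clamp.pkl","rb")); s=pickle.load(open("stand.pkl","rb"))
def crop(c,u,v,h=25,k=8):
    i=c["pixels"][v-h:v+h,u-h:u+h,::-1]; return cv2.convertScaleAbs(cv2.resize(i,None,fx=k,fy=k,interpolation=cv2.INTER_CUBIC),alpha=1.7)
cv2.imwrite("pics/zoom.png",np.hstack([crop(c,254,190),crop(s,260,195)]))
```

```text
(no output)
```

View pics/zoom.png

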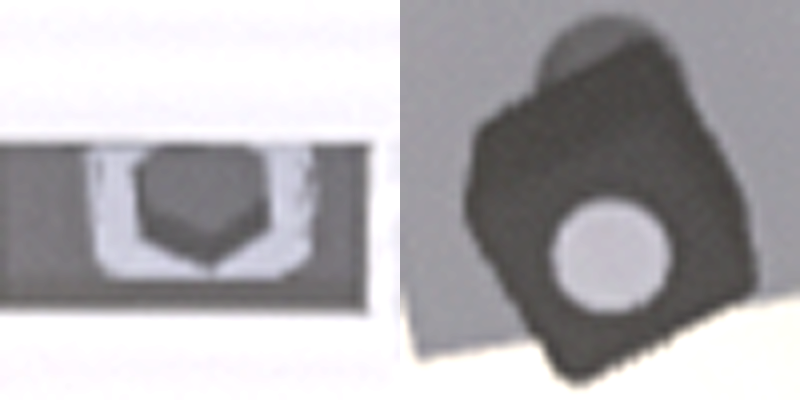

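Run:
```python
from h import *
import pickle
c=pickle.load(open("clamp.pkl","rb")); s=pickle.load(open("stand.pkl","rb"))
Z=lambda X,Y: (229+(X+.5)/8-.5,165+(Y+.5)/8-.5)
K=lambda X,Y: (235+(X-400+.5)/8-.5,170+(Y+.5)/8-.5)
for n,X,Y,z in [("left flat",137,205,28),("right flat",269,205,28),("corner",210,268,28),("slot top edge L",10,145,40),("slot top edge R",360,145,40),("slot bot floor?",10,305,28),("slot bot R",360,305,28),("slot bot z40",360,312,40),("slot right end floor",367,220,28)]:
    print(n,ray(c,*Z(X,Y),z).round(1))
W=lambda u,v,z:ray(c,(u+.5)/1.5-.5,(v+.5)/1.5-.5,z).round(1)
print("plate corners +x",W(315,214,12),W(537,217,12),"block",W(310,241,40),W(444,240,40),W(312,334,40),W(341,290,28),W(412,290,28))
P=[ray(s,*K(*p),106) for p in [(575,383),(757,290),(467,205),(610,255)]]
for p in P: print(p.round(1))
d=P[1]-P[0]; e=P[2]-P[0]; print("edge",np.hypot(*d[:2]),np.arctan2(d[1],d[0]),np.hypot(*e[:2]),np.arctan2(e[1],e[0]))
# stand top center from corners in scaled picture
V=[ray(s,(u+.5)/1.5-.5,(v+.5)/1.5-.5,40) for u,v in [(339,235),(430,219),(444,307),(356,322)]]
print(np.mean(V,0).round(1),[v.round(1) for v in V])
# disc in top camera
t=cams.capture("top"); g=ray(t,165+(157*882/800+.5)/7-.5,150+(137*882/800+.5)/7-.5,106); print("disc top cam",g.round(1))
for m in (0,1): 
  print([None if (q:=planner.solve_ik([533,219,300],att(a)) ) is None else q.round(2)[5] for a in np.arange(-3,3.1,.5)])
```

```text
left flat [478.4 -39.4  28. ]
right flat [478.4 -54.1  28. ]
corner [471.  -47.5  28. ]
slot top edge L [488.6 -26.7  40. ]
slot top edge R [488.5 -63.7  40. ]
slot bot floor? [466.7 -24.9  28. ]
slot bot R [466.6 -64.4  28. ]
slot bot z40 [469.9 -63.9  40. ]
slot right end floor [476.6 -65.1  28. ]
plate corners +x [518.5  -7.   12. ] [ 516.5 -140.6   12. ] block [507.6  -8.   40. ] [508.1 -81.8  40. ] [452.4  -6.3  40. ] [475.7 -22.8  28. ] [475.6 -65.1  28. ]
[548.2 217.6 106. ]
[537.9 236.4 106. ]
[528.7 206.6 106. ]
[534.1 221.2 106. ]
edge 21.473706375338857 2.0697719334979303 22.377964811048525 -2.6306944508635697
[534.4 221.8  40. ] [array([508.8, 186.3,  40. ]), array([498.2, 246.8,  40. ]), array([559.7, 258. ,  40. ]), array([570.9, 196.2,  40. ])]
disc top cam [533.2 220.1 106. ]
[np.float64(-2.9), np.float64(2.89), np.float64(2.39), np.float64(1.89), np.float64(1.39), np.float64(0.89), np.float64(0.39), np.float64(-0.11), np.float64(-0.61), np.float64(-1.11), np.float64(-1.61), np.float64(-2.11), np.float64(-2.61)]
[np.float64(-2.9), np.float64(2.89), np.float64(2.39), np.float64(1.89), np.float64(1.39), np.float64(0.89), np.float64(0.39), np.float64(-0.11), np.float64(-0.61), np.float64(-1.11), np.float64(-1.61), np.float64(-2.11), np.float64(-2.61)]
```

Run:
```python
from h import *
a=0.505+np.pi/2; A=att(a)
bot.reach([533.9,221,325],A)
hit=bot.line_to([533.9,221,248],v=90,guard=8)
o=monitor.get_obs(); print(hit,o["time"],o["position"],o["joints"][5].round(2))
effector.grasp(60); o=monitor.get_obs(); print(o["opening"],o["gripper_force"],o["ft_force"].round(2),o["moment"].round(3),o["time"])
print(bot.line_to([533.9,221,340],v=110,guard=20)); o=monitor.get_obs(); print(o["opening"],o["position"],o["ft_force"].round(2),o["time"])
t=cams.capture("side"); save(t,"lift")
u,v=proj(t,[533.9,221,120]).astype(int); i=t["pixels"][v-75:v+75,u-100:u+100,::-1]
cv2.imwrite("pics/liftz.png",cv2.convertScaleAbs(cv2.resize(i,None,fx=4,fy=4,interpolation=cv2.INTER_CUBIC),alpha=1.6))
```

```text
False 6.8917 [534.17960016 221.10871371 248.47817827] -1.69
23.37947912959856 58.61333191394806 [-0.95 -0.85  4.06] [-0.094  0.095  0.04 ] 7.475
False
23.151248537185072 [533.59796681 220.86138067 339.25335519] [ 0.28  0.28 -1.5 ] 8.4583
```

View pics/liftz.png

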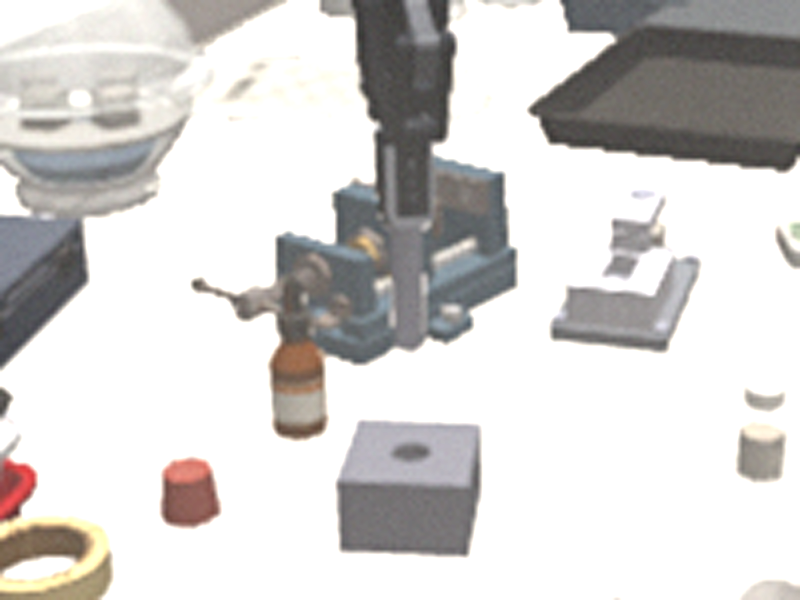

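The key is held and hanging straight, with its tip at about (410,345) in the zoom. One wide face and one narrow lit strip are visible. I'll check which 60° phase of the hexagon that fits.

Run:
```python
from h import *
t=cams.capture("side"); Rm=R.from_rotvec(t["rvec"]).as_matrix(); C=-Rm.T@np.array(t["tvec"])
k=np.array([533.9,221,97]); u,v=proj(t,[533.9,221,120]).astype(int)
print("tip pixel expected",(proj(t,k)-[u-100,v-75])*4)
for ph in (0,np.pi/6):
    print([ (round(float((proj(t,k+[8.08*np.cos(a),8.08*np.sin(a),20])[0]-u+100)*4)), round(float(np.dot(C[:2]-k[:2],[np.cos(a),np.sin(a)]))))for a in .505+ph+np.arange(6)*np.pi/3])
p=t["pixels"][int(v-75+300/4),u-100+94:u-100+110].astype(int).sum(1); print(p)
```

```text
tip pixel expected [404.25246906 346.05485609]
[(386, 117), (398, 639), (414, 522), (420, -117), (409, -639), (392, -522)]
[(390, 437), (406, 670), (419, 234), (416, -437), (400, -670), (387, -234)]
[255 287 293 294 279 240 230 239 249 235 244 285 274 205 190 211]
```

The light strip matches hypothesis 1 (key x at 0.505), so no phase shift is needed. I'll move the key to the clamp.

Run:
```python
from h import *
A=att(np.pi/2-0.005); x,y=479.2,-46.8
bot.line_to([x,y,338],A,v=200); bot.wait(.15)
o=monitor.get_obs(); print(o["position"],o["time"],o["joints"][5])
print(bot.line_to([x,y,292],v=80,guard=10)); 
h=bot.line_to([x,y,258],v=25,guard=5); o=monitor.get_obs(); print(h,o["position"],o["ft_force"].round(2),o["moment"].round(3),o["time"])
t=cams.capture("wrist"); save(t,"ins",1.5)
```

```text
[479.33151165 -46.18007795 337.94301186] 10.225 -1.6662171162355146
False
False [479.24460881 -46.83517807 258.07082094] [ 0.63 -2.41 -1.78] [-0.441 -0.229 -0.049] 12.4583
```

Run:
```python
from h import *
x,y=479.2,-46.8
h=bot.line_to([x,y,250],v=15,guard=4); o=monitor.get_obs(); print(h,o["position"],o["ft_force"].round(2),o["moment"].round(3),o["time"])
p=o["position"]
bot.line_to([x,y,p[2]+.8],v=20); o=monitor.get_obs(); print(o["position"],o["ft_force"].round(2),o["moment"].round(3),o["time"])
```

```text
True [479.4311883  -46.87173124 256.23450526] [ 0.12 -0.82  5.14] [-0.104  0.101 -0.015] 12.8083
[479.24322035 -46.7843041  257.04537167] [ 0.43 -1.85 -0.36] [-0.349 -0.18  -0.005] 13.0583
```

Seated: the bottom was felt at TCP 256.2, about 12 mm into the socket. I'll start turning in small watched steps.

```bash
cat >> h.py <<'E'
def turn(pos,a0,a1,step=.13,lim=.15):
    """rotate tool from yaw a0 to a1 about the vertical at pos; stop when |Mz|>lim"""
    n=max(1,int(np.ceil(abs(a1-a0)/step)))
    for a in np.linspace(a0,a1,n+1)[1:]:
        bot.line_to(pos,att(a),v=150)
        o=monitor.get_obs(); m=o["moment"][2]
        T=R.from_rotvec(o["tcp_rot"]).as_matrix(); act=np.arctan2(T[1,1],T[0,1])
        print(round(a,3),round(act,3),"Mz",round(m,3),"F",o["ft_force"].round(1),"t",round(o["time"],2))
        if abs(m)>lim: return a,True
    return a1,False
E
python3 - <<'E'
from h import *
turn([479.2,-46.8,257],np.pi/2-.005,np.pi/2-.005-.39)
E
```

```text
1.468 1.471 Mz 0.033 F [ 2.  -3.1 -0.8] t 13.31
1.371 1.375 Mz -0.019 F [ 1.8 -3.5 -1.4] t 13.56
1.273 1.279 Mz -0.013 F [ 1.3 -5.5 -2. ] t 13.81
1.176 1.181 Mz 0.047 F [ 2.3 -5.4 -1.3] t 14.06
```

Run:
```python
from h import *
p=[479.4,-47.5,257]
a,s=turn(p,1.176,1.176-.26)
if not s:
    p=[479.5,-47.8,257]; print(turn(p,a,a-.75))
```

```text
1.046 1.052 Mz 0.012 F [ 1.  -1.6 -0.6] t 14.34
0.916 0.922 Mz 0.069 F [ 1.  -1.4 -1. ] t 14.62
0.791 0.797 Mz -0.021 F [ 1.6  0.4 -0.9] t 14.9
0.666 0.672 Mz -0.035 F [ 1.   0.8 -0.8] t 15.18
0.541 0.547 Mz -0.052 F [ 0.1  1.7 -1.1] t 15.45
0.416 0.422 Mz 0.029 F [1.2 0.9 0.4] t 15.72
0.291 0.297 Mz -0.046 F [-0.2  0.3 -0.6] t 16.0
0.166 0.172 Mz 0.006 F [-0.3  1.3 -0. ] t 16.27
(0.16599999999999993, False)
```

```bash
cat >> h.py <<'E'
def mz(n=20):
    L=[]
    for _ in range(n): bot.wait(.01); L.append(monitor.get_obs()["moment"][2])
    return np.mean(L),np.std(L)
E
python3 - <<'E'
from h import *
print("Mz held",mz())
p=[479.45,-47.5,257]
effector.let_go(); print("Mz free",mz(), monitor.get_obs()["time"])
a=.17+np.pi/2
bot.line_to(p,att(a-.8)); bot.line_to(p,att(a)); bot.wait(.1)
t=cams.capture("wrist"); save(t,"re",1.5)
effector.grasp(50); o=monitor.get_obs(); print(o["opening"],o["ft_force"].round(1),o["moment"].round(3),o["time"],o["joints"][5]); print(mz())
E
```

```text
Mz held (np.float64(-0.004414628472038719), np.float64(0.03350790357073057))
Mz free (np.float64(-0.013381544033347228), np.float64(0.03289161348476692)) 17.2333
23.58049427789648 [-0.4  0.6  1. ] [0.191 0.034 0.039] 19.8417 -1.8426766532624086
(np.float64(0.04372576235402744), np.float64(0.02641944549001713))
```

View pics/re.png

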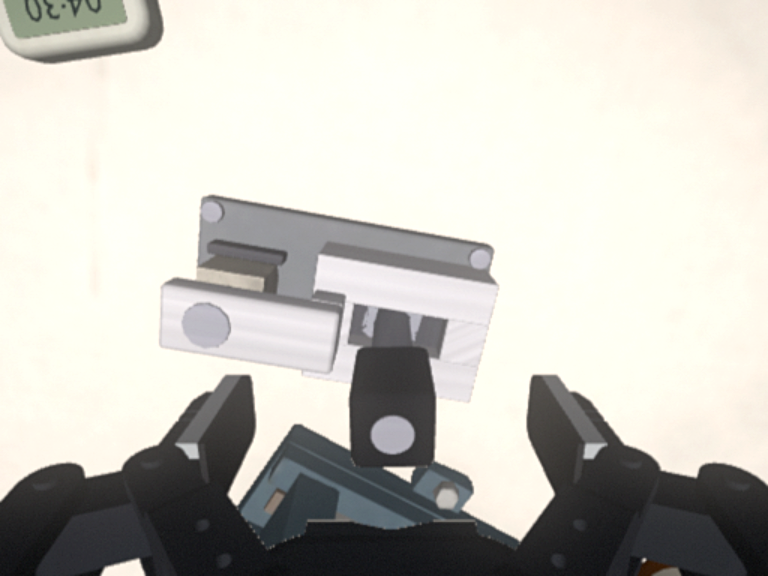

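The key stands seated, with the grip at (392,400) square to the pads, and the fresh grip is taken. I'll turn most of the second quarter now, then creep with a light grip to find the stop.

Run:
```python
from h import *
p=[479.45,-47.5,257]
a,s=turn(p,.17+np.pi/2,.17+np.pi/2-1.04); print(a,s,mz(10))
effector.grasp(22); o=monitor.get_obs(); print(o["opening"],o["gripper_force"],o["time"],mz(10))
for i in range(6):
    a-=.01; bot.line_to(p,att(a)); o=monitor.get_obs(); T=R.from_rotvec(o["tcp_rot"]).as_matrix()
    print(round(a,3),round(a-np.arctan2(T[1,1],T[0,1]),4),np.round(mz(8),3),o["time"])
print(a)
```

```text
1.611 1.614 Mz -0.032 F [-0.8  1.   0.6] t 20.29
1.481 1.486 Mz -0.072 F [0.2 1.4 1.1] t 20.57
1.351 1.357 Mz -0.034 F [-0.9  0.6  0.9] t 20.86
1.221 1.227 Mz -0.083 F [0.1 0.2 1.9] t 21.14
1.091 1.097 Mz -0.037 F [-0.8 -0.3  1.2] t 21.43
0.961 0.967 Mz -0.03 F [-1.   0.3  1.5] t 21.71
0.831 0.837 Mz -0.014 F [-1.3 -0.4  1.3] t 21.99
0.701 0.707 Mz 0.052 F [-0.6 -0.8  2.1] t 22.27
0.7007963267948965 False (np.float64(-0.011556201339582786), np.float64(0.02851366231658343))
23.348540639545547 51.92793846130371 22.575 (np.float64(0.02849158500192603), np.float64(0.033071219100986204))
0.691 -0.0002 [0.068 0.025] 22.9083
0.681 0.0001 [0.058 0.022] 23.225
0.671 0.0001 [0.083 0.029] 23.5417
0.661 0.0001 [0.077 0.018] 23.8583
0.651 0.0002 [0.082 0.021] 24.175
0.641 0.0001 [0.085 0.021] 24.4917
0.6407963267948964
```

The friction (about 0.08) now shows clearly. I'll creep on to the stop.

Run:
```python
from h import *
p=[479.45,-47.5,257]; a=.6408
for i in range(45):
    a-=.010 if a>.50 else .007
    bot.line_to(p,att(a)); m=mz(6)[0]; 
    print(round(a,3),round(m,3),end="; ")
    if m>.11:
        m=mz(10)[0]; print("check",round(m,3))
        if m>.115: break
print(a,monitor.get_obs()["time"],monitor.get_obs()["gripper_force"])
```

```text
0.631 0.095; 0.621 0.079; 0.611 0.079; 0.601 0.091; 0.591 0.075; 0.581 0.047; 0.571 0.057; 0.561 0.055; 0.551 0.062; 0.541 0.082; 0.531 0.06; 0.521 0.086; 0.511 0.086; 0.501 0.073; 0.491 0.085; 0.484 0.069; 0.477 0.084; 0.47 0.076; 0.463 0.075; 0.456 0.079; 0.449 0.098; 0.442 0.083; 0.435 0.096; 0.428 0.073; 0.421 0.078; 0.414 0.056; 0.407 0.084; 0.4 0.065; 0.393 0.074; 0.386 0.078; 0.379 0.097; 0.372 0.04; 0.365 0.08; 0.358 0.074; 0.351 0.076; 0.344 0.076; 0.337 0.087; 0.33 0.089; 0.323 0.073; 0.316 0.082; 0.309 0.07; 0.302 0.082; 0.295 0.092; 0.288 0.066; 0.281 0.1; 0.2807999999999997 38.0583 51.810922622680664
```

Run:
```python
from h import *
t=cams.capture("wrist"); o=monitor.get_obs(); print(o["opening"],o["position"],o["ft_force"].round(1),o["joints"][5])
i=t["pixels"][150:340,130:390,::-1]; cv2.imwrite("pics/chk.png",cv2.convertScaleAbs(cv2.resize(i,None,fx=3,fy=3,interpolation=cv2.INTER_CUBIC),alpha=1.7))
```

```text
23.420908488879356 [479.4159627  -47.49200002 256.9834142 ] [-4.6 -0.9  2.3] -0.38269624097365695
```

View pics/chk.png

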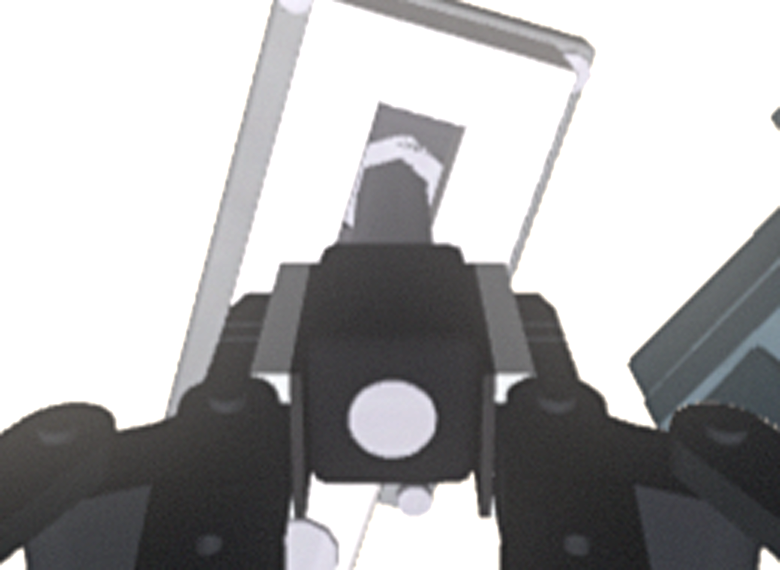

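The key is still square in the pads and seated. The torque hasn't risen, so the stop isn't reached yet, and I'll keep creeping.

Run:
```python
from h import *
p=[479.1,-47.5,257]; a=.2808
for i in range(24):
    a-=.008
    bot.line_to(p,att(a)); m=mz(6)[0]; o=monitor.get_obs()
    print(round(a,3),round(m,3),o["ft_force"].round(1)[:2],end="; ")
    if m>.11:
        m=mz(10)[0]; print("check",round(m,3))
        if m>.115: break
print(a,monitor.get_obs()["time"])
```

```text
0.273 0.068 [-4.4 -0.6]; 0.265 0.052 [-3.1 -0.6]; 0.257 0.083 [-2.  -0.9]; 0.249 0.152 [-1.7  0.2]; check 0.156
0.24879999999999997 39.3917
```

The torque rose sharply to 0.156 and held, so the screw is home at its stop. I'll release and withdraw straight up.

Run:
```python
from h import *
p=[479.1,-47.5]
effector.let_go(); bot.wait(.2)
bot.line_to([*p,350],v=120,guard=15); bot.wait(.3)
o=monitor.get_obs(); print(o["position"],o["ft_force"].round(1),o["time"],o["opening"])
t=cams.capture("wrist"); i=t["pixels"][:,:,::-1]; cv2.imwrite("pics/end.png",cv2.convertScaleAbs(cv2.resize(i,None,fx=1.5,fy=1.5),alpha=1.5))
```

```text
[479.00618572 -47.50965132 349.52186576] [-0.4 -0.6  0.1] 41.4417 84.91149036228875
```

View pics/end.png

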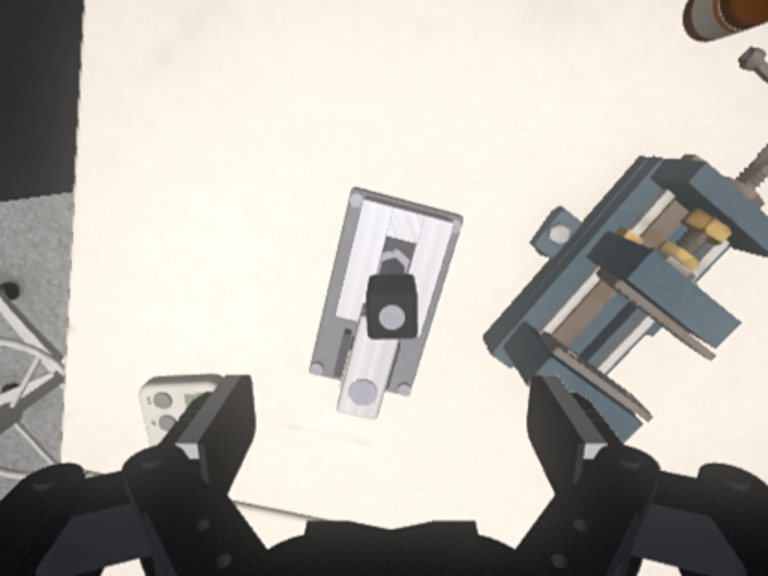

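The key stands upright in the screw, with its grip at (391,300), and the gripper is clear of everything. I'm handing in.

```bash
python3 -c "
from station import bot
print(bot.hand_in())"
```

```text
the job is handed in; nothing more can be done
None
```

The job is handed in at about 41 s of the 61 s: the key is seated upright in the screw, which I turned clockwise over two grips until the torque rose from about 0.08 to 0.156 N m (taken as the stop), and I kept clear of the bottles and bung but did not photograph them all at the end.

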